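# Show the long ingot at the front of the viewing turntable

## Robot

A 6-joint arm with a two-finger parallel gripper is mounted at the origin on the work surface. World frame = base frame: x ahead of the robot, y to its left, z up, the work surface at z = 0. Lengths are in m, angles in rad, forces in N, time in s.
With the tool pointing down it reaches from about 0.35 to 0.975 m from the base axis. Payload 4.9 kg.
Tool frame: the origin (TCP) lies at the very end of the fingers, on their centre line; the grasp point (between the pads) lies 19 mm behind it (ctrl.grip_point_offset is the distance from the TCP to the grasp point, in m); z points along the fingers, y is the line along which they close (so a half turn about z gives the same grasp; the last joint's range is limited). The gripper opens to 85 mm and grips with 20 to 120 N. Pads are 22 mm wide; open, the fingers measure 114 mm over their backs; the gripper's body (76 mm by 85 mm) begins 54 mm behind the grasp point. The pads swing forward as they close: fully open they stand 13 mm farther back than shut.
Start: joints at [-1.294, 0.053, 1.613, -0, 1.476, -0.119], TCP at [0.241, -0.577, 0.193] pointing down, gripper open.
Joint ranges: [-3.01, 3.01], [-1.01, 2.22], [0.06, 2.58], [-1.02, 4.17], [0.09, 2.62], [-3.14, 3.14]. Speed limits (rad/s): [2.57, 2.57, 3.14, 3.14, 3.14, 3.14].

## Interface

Orientations are given as a rotation vector (axis times angle).
In Python, from station import ctrl gives the robot as it stands.
- The arm moves only by the tool send_rows, never from a script. Its argument "rows" is a list of rows, each a list of 3 entries, a list of its own where there are three numbers: the finger opening in cm, from 0 to 8.54, then the shift along the tool's x, y, z in cm, then the turn about the tool's z in degrees. A call has 1 to 10 rows; each row shifts and turns the commanded pose from where the row before left it, along the tool's axes as they then stand; what a row does not reach is not made up. A row lasts 1/8 s, in which the tool goes at most 62.5 mm and 10.7 degrees, less where a joint would pass 70% of its speed; a pose out of reach is approached as far as the arm can. A call with a gripper value outside its range is refused whole. The fingers move at their own pace and stop on an object; "newtons" is the grip in N (left out, the last holds). Time passes only in rows, so rows that do not move let the fingers close. It gives the time, the measured TCP pose, the force, the opening and the grip force at its end, in the units of the state.
- ctrl.get_obs(): the state, without advancing time (a new reading comes with each control period).
- ctrl.get_image(name): name is "scene" or "top" or "wrist"; returns a dict with "frame" (384x512x3 uint8, red, green, blue), "range_z" (384x512 float32, m along the optical axis (not along the pixel's ray), 0 where there is no reading), "fx", "fy", "cx", "cy" (pixels), "cam_to_world" (4x4, takes a point from camera to world coordinates). Camera axes: x right, y down, z forward; pixel columns grow to the right and rows downward; lengths in m; the calibration is good to about 2 mm. A picture is of the moment at which its call begins.
- ctrl.finish_job(): hands the job in; it is judged then, once.
The state is a dict: "t": time; "q": joint angles; "dq": joint speeds; "effort": joint torques, N m; "tool_pos": TCP position; "tool_rot": TCP orientation; "contact_force": force on the tool from outside, world axes, zero at the start; "wrist_torque": the same for the moment, N m; "opening": finger opening in m; "grip_force": force on a finger pad.
Only numpy, scipy, OpenCV 4.12 (cv2) and the standard library are available. Lean on these libraries where they do the work, as an engineer would, in place of code of your own. Each camera call takes 0.05 s, during which the arm holds its last target. There are 200 camera calls.

## Task

Lay the longer of the two gold bars flat, centred and lengthways on the narrow raised stand of the turntable and let go of it. Then turn the turntable until the stand faces the steel pointer fixed on the desk, and finish while still keeping a firm hold of the turntable (by a finger post, say) so that it stays still. The bar must stay lying on the stand; do not tip or knock off the ring case and loupe riding on the turntable, and leave the short bar, the coin capsules and the tweezers block where they are.

Things in the scene. Friction and masses are not known exactly. Their poses are not given: they have to be found in the camera images.
- long_bar_center (a point): Centre of the longer gold bar: a flat-sided block 100 mm long (its x axis), 36 mm wide (y), 20 mm high (z), about 0.6 kg, loose on the desk on one side of the turntable at the start. This point is half-way up, 10 mm above its underside.
- short_bar_center (a point): Centre of the shorter gold bar, 56 mm long (x), 30 mm wide (y), 16 mm high, loose on the desk on the other side of the turntable; to be left alone.
- turntable_base: Fixed base of the turntable, a dark disc 240 mm across under the brass top, mostly hidden. Origin on the desk on the turning axis; z up. Its -x axis points from the turning axis to the pointer, wherever it is turned (roughly towards the robot).
- pointer (a point): Point on the fixed steel pointer, a flat tongue 30 mm wide and 8 mm thick lying on the desk and sticking out from under the turntable's rim, ending in a 36 mm diamond-shaped block 14 mm high centred 205 mm from the turning axis. This point is on the tongue's middle, 180 mm from the axis, 8 mm above the desk, just outside the rim. It does not turn with the top.
- turntable: The brass top: a disc 320 mm across, its underside (origin, on the turning axis) 20 mm and its upper face 35 mm above the desk, turning freely either way about vertical on ball bearings with little friction (about 0.03 N m; it may coast), about 3 kg. z up; its -x axis points from the turning axis towards the stand, +y and -y to the two finger posts. It carries a loose black ring case opposite the stand, a loose loupe near the middle, and, fixed, the stand and posts.
- stand_top (a point): Centre of the upper face of the stand: a dark steel rib fixed upright on the brass top, 24 mm wide (radially), 80 mm long (tangentially, the turntable's y axis), its upper face 50 mm above the brass, 85 mm above the desk, centred 85 mm from the turning axis. The bar overhangs it on all sides.
- stand_line (a point): Point on the brass top at the rim end of a short dark radial line in front of the middle of the stand, 155 mm from the turning axis. It lies between the axis and the pointer when the stand faces the pointer.
- post_a (a point): Top of one finger post: an upright round steel pin 16 mm in diameter, 70 mm tall, fixed on the brass top 135 mm from the turning axis at the turntable's +y side; top 105 mm above the desk, a small 26 mm collar 4 mm high at its foot. Can be pinched from above and led around the turning axis; it can turn between the fingers.
- post_b (a point): Top of the other finger post, identical, at the turntable's -y side.
- ring_case: Black lacquer ring case, 55 x 55 x 43 mm, loose on the brass top about 85 mm from the axis, opposite the stand. Origin under its centre.
- loupe: Chrome loupe, a short round piece 32 mm across, 32 mm tall, standing loose near the middle of the brass top. Origin under its centre.
- coin_capsules: Stack of clear coin capsules, 40 mm across and 40 mm tall, loose on the desk at the back left. Origin under its centre.
- tweezers_block: Wooden block 50 x 70 x 30 mm with two upright steel tweezers in it, up to 90 mm tall, loose on the desk at the back right. Origin under its centre.
There are look-alikes about, which are no part of the job. Leave any blue look-alike of the part that bears long_bar_center alone.

How it is judged:
On the way, in this order (a step that is already met when the one before it is completed fails the run):
1. the long bar lies on the stand, released, before the stand faces the pointer (horizontal distance between long_bar_center and stand_top below 0.015 m and z of long_bar_center in the frame of stand_top between 0.005 and 0.014 m and angle between long_bar_center's own z axis and vertical below 0.1 rad and angle between the x axis of long_bar_center and the y axis of turntable, either way round below 0.26 rad and contact force between the fingers and long_bar below 0.1 N and linear speed of long_bar below 0.03 m/s and horizontal distance between stand_line and pointer above 0.07 m), for 0.2 s.
2. the stand faces the pointer and the fingers hold the turntable still, with the bar still on the stand (horizontal distance between long_bar_center and stand_top below 0.015 m and z of long_bar_center in the frame of stand_top between 0.005 and 0.014 m and angle between long_bar_center's own z axis and vertical below 0.1 rad and angle between the x axis of long_bar_center and the y axis of turntable, either way round below 0.26 rad and contact force between the fingers and long_bar below 0.1 N and y of stand_line in the frame of turntable_base between -0.014 and 0.014 m and x of stand_line in the frame of turntable_base below 0 m and contact force between the fingers and turntable above 2 N and angular speed of turntable below 0.05 rad/s), for 0.2 s.
At the end, for the whole second after the job is handed in: The long bar lies flat on the stand, released (centre within 15 mm, within 15 degrees of lengthways); the stand points at the pointer within about 5 degrees (rim line within 14 mm sideways); the fingers still hold the turntable with over 2 N and it is at rest (under 0.05 rad/s) (all of step 2); the arm keeps its last pose, push and grip.
It fails at once if the short bar is moved more than 30 mm (distance of short_bar_center from where it was at the start of the episode above 0.03 m).
It fails at once if the coin capsules are moved more than 30 mm or tipped (distance of coin_capsules from where it was at the start of the episode above 0.03 m or angle between coin_capsules's own z axis and vertical above 0.5 rad).
It fails at once if the tweezers block is moved more than 30 mm or tipped (distance of tweezers_block from where it was at the start of the episode above 0.03 m or angle between tweezers_block's own z axis and vertical above 0.5 rad).
It fails at once if the ring case is tipped or knocked off the turntable (angle between ring_case's own z axis and vertical above 0.5 rad or height (world z) of ring_case below 0.02 m).
It fails at once if the loupe is tipped or knocked off the turntable (angle between loupe's own z axis and vertical above 0.5 rad or height (world z) of loupe below 0.02 m).
It also fails if it takes over 67 s, if anything falls off the work surface, if the arm or the gripper's body presses on something with over 40 N, if the wrist force passes 120 N, or if a joint passes its speed limit or range.

## Working session

There is one attempt and no reset: what is moved stays moved. The work goes in short steps, Python scripts to look and compute and a tool call to move; the robot and the scene stay as the last step left them, time stands still between calls to the robot, and variables do not carry over. Pictures are saved under pics/ and viewed, at most 10 in all, crops included, and the job is handed in when it is done.

Besides the shell and the picture viewer there is one more tool, called after "Call:" by a JSON object that holds its "method" and its "body". send_rows: Moves the arm, as the interface text tells. Its arguments: {"type":"object","properties":{"rows":{"type":"array","items":{"type":"array"}},"newtons":{"type":"number"}},"required":["rows"]}

```bash
mkdir -p pics; python3 - <<'E'
from station import ctrl
import numpy as np,cv2,pickle
for n in ["top","scene"]:
    d=ctrl.get_image(n); pickle.dump(d,open(f"pics/{n}0.pkl","wb"))
    cv2.imwrite(f"pics/{n}0.png",cv2.resize(d["frame"][:,:,::-1],(800,600),interpolation=cv2.INTER_CUBIC))
    print(n,d["fx"],d["cx"],d["cy"],d["cam_to_world"].round(3))
o=ctrl.get_obs(); print(o)
E
```

```text
top 429.0830223746375 261.45634575784993 196.23019079688805 [[ 0.012 -0.987  0.157  0.257]
 [-1.    -0.016 -0.02   0.119]
 [ 0.022 -0.157 -0.987  1.459]
 [ 0.     0.     0.     1.   ]]
scene 347.7766621351282 258.4826352891714 188.43243815266206 [[ 0.53   0.694 -0.487  0.994]
 [ 0.848 -0.426  0.316 -0.223]
 [ 0.012 -0.58  -0.814  0.964]
 [ 0.     0.     0.     1.   ]]
{'t': 0.1, 'q': array([-1.29401547e+00,  5.32718538e-02,  1.61420509e+00,  4.87746797e-06,
        1.47603000e+00, -1.19027751e-01]), 'dq': array([-0.00015425, -0.00252141, -0.00477581, -0.0013668 , -0.00090388,
        0.00077255]), 'effort': array([ 1.39667554e-04, -3.94906640e+01, -3.71363282e+01, -1.22014944e-04,
        3.92747606e-03, -1.84707631e-05]), 'tool_pos': array([ 0.24077424, -0.57603965,  0.19176891]), 'tool_rot': array([-3.07839987e+00, -6.17308153e-01,  2.29190842e-04]), 'contact_force': array([ 0.32167278, -0.20806261,  0.47811204]), 'wrist_torque': array([-0.0123063 ,  0.01335078,  0.01563052]), 'grip_force': 0.0, 'opening': 0.08533436306756366}
```

View pics/top0.png

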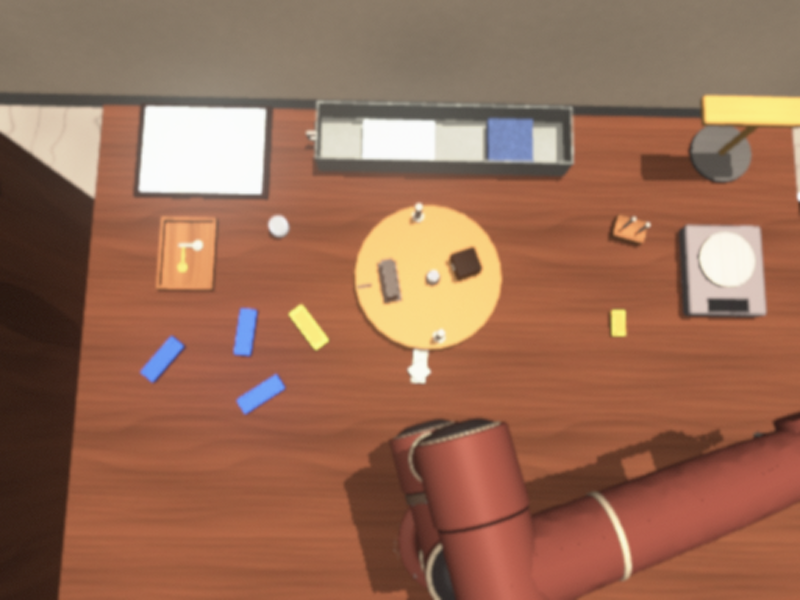

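View pics/scene0.png

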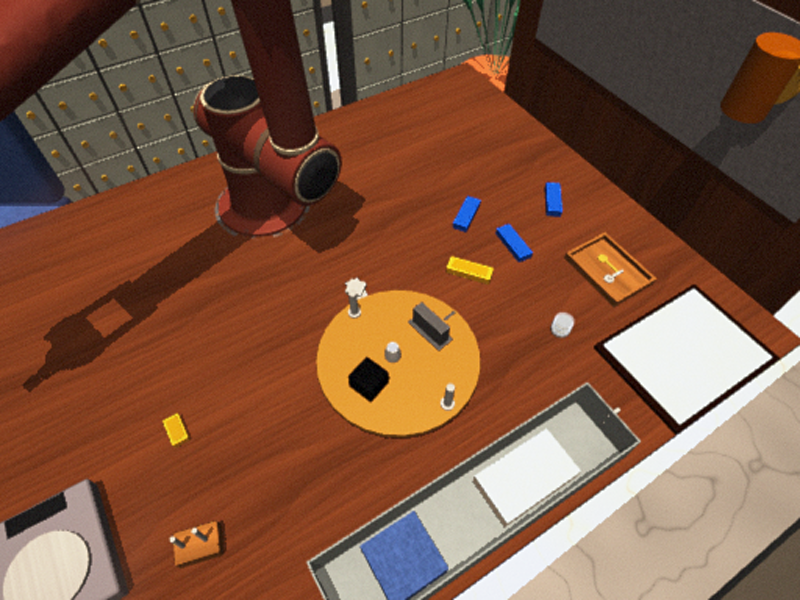

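The long gold bar is the yellow one at (309,327) in the top view. The three blue blocks at (162,359), (245,332) and (260,393) are look-alikes, and the gold piece at (618,323) is shorter, so it is the short bar. Next I'll confirm this in an enlarged crop and measure the poses.

```bash
cat > h.py <<'E'
import numpy as np,cv2
def world(d,u,v,z=None):
    """pixel(s) -> world; at world height z if given, else by depth"""
    u=np.asarray(u,float);v=np.asarray(v,float);T=d["cam_to_world"]
    r=np.stack([(u-d["cx"])/d["fx"],(v-d["cy"])/d["fy"],np.ones_like(u)],-1)
    if z is None: s=d["range_z"][v.astype(int),u.astype(int)]
    else: s=(z-T[2,3])/(r@T[2,:3])
    return (r*s[...,None])@T[:3,:3].T+T[:3,3]
def cloud(d):
    v,u=np.mgrid[:384,:512]; return world(d,u,v)
def rect(P):
    (c,s,a)=cv2.minAreaRect((P[:,:2]*1000).astype(np.float32)); b=cv2.boxPoints((c,s,a))
    e=max((b[1]-b[0],b[2]-b[1]),key=np.linalg.norm)
    return np.round(c,1),np.round(s,1),round(np.degrees(np.arctan2(e[1],e[0])),1)
E
python3 - <<'E'
from h import *; import pickle
d=pickle.load(open("pics/top0.pkl","rb")); W=cloud(d)
c=d["frame"][150:250,160:340,::-1]; cv2.imwrite("pics/crop0.png",cv2.resize(c,None,fx=4.4,fy=4.4,interpolation=cv2.INTER_CUBIC))
f=d["frame"].astype(int); hsv=cv2.cvtColor(d["frame"],cv2.COLOR_RGB2HSV)
print("hsv bar",hsv[209,198],"disc",hsv[200,290],"short",hsv[207,396])
yl=(hsv[...,0]>=26)&(hsv[...,0]<34)&(hsv[...,1]>120)&(hsv[...,2]>120)
n,l,s,ce=cv2.connectedComponentsWithStats(yl.astype(np.uint8))
for i in range(1,n):
    if s[i,4]>40:
        v,u=np.where(l==i); print("yellow",s[i,4],ce[i].round(1),rect(world(d,u,v,.018)),np.median(W[v,u,2]).round(4))
# disc: depth z 0.028..0.042, near the disc
v,u=np.where(np.hypot(np.mgrid[:384,:512][1]-274,np.mgrid[:384,:512][0]-177)<56)
P=W[v,u]; D=P[(P[:,2]>.027)&(P[:,2]<.043)]
h=cv2.minEnclosingCircle((D[:,:2]*1000).astype(np.float32)); print("disc",h,np.median(D[:,2]))
S=P[(P[:,2]>.08)&(P[:,2]<.09)]; print("stand z",len(S),rect(S))
for lo,hi in((.07,.098),(.095,.12),(.055,.072)):
    Q=P[(P[:,2]>lo)&(P[:,2]<hi)];print(lo,hi,len(Q),Q[::max(1,len(Q)//12)].round(3).tolist())
E
```

```text
hsv bar [ 27 122 250] disc [ 22 117 250] short [ 26 133 251]
yellow 119 [196.3 208.5] (array([438.9, 310.9]), array([71.9, 26.1]), np.float32(38.2)) 0.0207
yellow 120 [395.3 206.2] (array([ 459.1, -366.4]), array([27.4, 52.5]), np.float32(-2.2)) 0.0165
disc ((553.5423583984375, 49.62089920043945), 160.12042236328125) 0.035058893072210884
stand z 229 (array([548.8,  51. ]), array([190.1, 199.3]), np.float32(-33.7))
0.07 0.098 476 [[0.68, 0.079, 0.093], [0.597, -0.041, 0.081], [0.587, -0.005, 0.077], [0.58, -0.002, 0.077], [0.578, -0.052, 0.075], [0.57, -0.015, 0.078], [0.561, 0.15, 0.077], [0.561, -0.025, 0.074], [0.549, 0.133, 0.088], [0.543, 0.143, 0.081], [0.532, 0.129, 0.088], [0.516, 0.119, 0.084], [0.499, 0.116, 0.088]]
0.095 0.12 42 [[0.693, 0.073, 0.105], [0.689, 0.073, 0.106], [0.687, 0.076, 0.103], [0.686, 0.066, 0.105], [0.682, 0.073, 0.107], [0.68, 0.079, 0.103], [0.679, 0.07, 0.107], [0.427, 0.029, 0.103], [0.423, 0.032, 0.105], [0.423, 0.023, 0.111], [0.421, 0.028, 0.1], [0.421, 0.019, 0.102], [0.417, 0.025, 0.103], [0.414, 0.028, 0.1]]
0.055 0.072 107 [[0.683, 0.082, 0.07], [0.595, 0.001, 0.07], [0.582, -0.013, 0.071], [0.557, 0.044, 0.069], [0.554, 0.037, 0.07], [0.55, 0.04, 0.071], [0.548, 0.047, 0.063], [0.55, -0.037, 0.062], [0.545, 0.033, 0.066], [0.54, 0.04, 0.071], [0.539, 0.05, 0.058], [0.536, 0.043, 0.06], [0.499, 0.126, 0.07], [0.416, 0.032, 0.057]]
```

View pics/crop0.png

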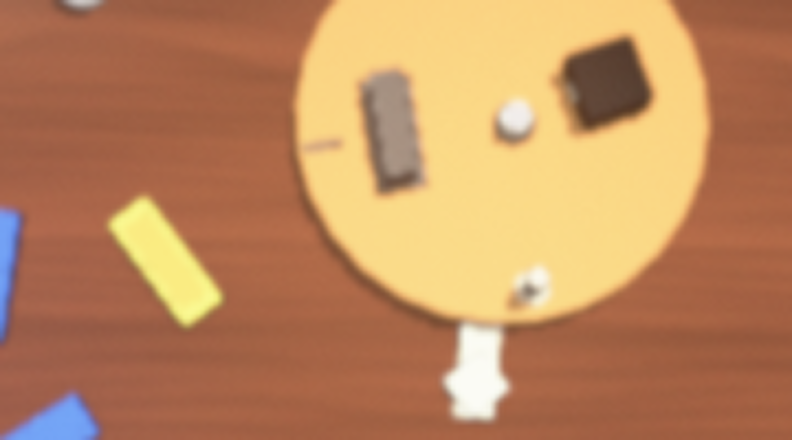

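The crop shows one plain gold bar, about 2.8:1, with corners at (108,225), (147,196), (222,298) and (186,327), so it fits long_bar. The blue blocks don't. The pointer tongue is below the disc at about (480,345).

```bash
python3 - <<'E'
from h import *; import pickle
d=pickle.load(open("pics/top0.pkl","rb")); W=cloud(d)
px=lambda a:(160+(a[:,0]+.5)/4.4-.5,150+(a[:,1]+.5)/4.4-.5)
b=np.array([(108,225),(147,196),(222,298),(186,327)]);Q=world(d,*px(b),.02)
print("bar corners",Q[:,:2].round(4).tolist(),rect(Q))
v,u=np.mgrid[:384,:512]; m=(abs(u-196)<22)&(abs(v-208)<22)&(W[...,2]>.013)&(W[...,2]<.03)
print("bar depth",m.sum(),rect(W[m]),W[m].mean(0).round(4))
C=np.array([.5535,.0496])
R=np.hypot(W[...,0]-C[0],W[...,1]-C[1])
m=(W[...,2]>.081)&(W[...,2]<.091)&(R<.115)&(W[...,1]>.09)
print("stand",m.sum(),rect(W[m]))
# line & pointer pixels
L=world(d,*px(np.array([(304,148),(341,144)])),.035);print("line",L.round(4).tolist(),[np.degrees(np.arctan2(*(p[:2]-C)[::-1])).round(1) for p in L])
p=world(d,*px(np.array([(459,333),(503,327),(476,384),(481,325)])),.008);print("ptr",p.round(4).tolist(),[np.degrees(np.arctan2(*(x[:2]-C)[::-1])).round(1) for x in p])
for y in((W[...,0]>.64),(W[...,0]<.45)):
    m=(W[...,2]>.098)&(W[...,2]<.112)&(R<.16)&y; k=np.median(W[m][:,:2],0)-C;print("post",m.sum(),(k+C).round(4),np.hypot(*k).round(4),np.degrees(np.arctan2(k[1],k[0])).round(1))
d=pickle.load(open("pics/scene0.pkl","rb")); W=cloud(d); R=np.hypot(W[...,0]-C[0],W[...,1]-C[1])
m=(W[...,2]>.031)&(W[...,2]<.039)&(R<.18); print("scene disc",cv2.minEnclosingCircle((W[m][:,:2]*1000).astype(np.float32)))
m=(W[...,2]>.081)&(W[...,2]<.091)&(R<.13)&(W[...,1]>.09)&(W[...,0]<.63); print("stand",m.sum(),rect(W[m]))
m=(W[...,2]>.017)&(W[...,2]<.03)&(np.hypot(W[...,0]-.437,W[...,1]-.313)<.07); print("bar",m.sum(),rect(W[m]))
for y in((W[...,0]>.64),(W[...,0]<.45)):
    m=(W[...,2]>.1)&(W[...,2]<.112)&(R<.16)&y; print("post",m.sum(),np.median(W[m][:,:2],0).round(4))
E
```

```text
bar corners [[0.4669, 0.3508], [0.4899, 0.3218], [0.4119, 0.2618], [0.3893, 0.2885]] (array([439.7, 305.2]), array([99.6, 37. ]), np.float32(38.8))
bar depth 312 (array([439.1, 306.2]), array([100.1,  35.9]), np.float32(37.7)) [0.4384 0.3059 0.0202]
stand 161 (array([536.8, 133. ]), array([80.6, 23.4]), np.float32(10.8))
line [[0.5267, 0.2012, 0.035], [0.5303, 0.173, 0.035]] [np.float64(100.0), np.float64(100.7)]
ptr [[0.3888, 0.08, 0.008], [0.394, 0.0461, 0.008], [0.3498, 0.0665, 0.008], [0.3953, 0.0631, 0.008]] [np.float64(169.5), np.float64(-178.8), np.float64(175.2), np.float64(175.1)]
post 19 [0.686  0.0729] 0.1345 10.0
post 21 [0.4198 0.0255] 0.1358 -169.8
scene disc ((554.6837768554688, 48.96670150756836), 160.2230682373047)
stand 184 (array([540.4, 133.3]), array([80.3, 24.8]), np.float32(10.0))
bar 209 (array([441.2, 305.7]), array([98.1, 37.9]), np.float32(38.4))
post 27 [0.6882 0.0727]
post 18 [0.4231 0.0258]
```

Measured positions (m):

| Item | Position | Direction |
|---|---|---|
| Axis | (0.554, 0.0493) | – |
| Stand | (0.539, 0.133) | at 100.2° |
| Pointer | – | at 175.2°, so turn +75° |
| post_a | (0.687, 0.073) | – |
| Bar | (0.4400, 0.3057) | long axis 38.3° |

Next I'll work out the moves in tool axes.

```bash
cat > go.py <<'E'
import sys,numpy as np; from station import ctrl
from scipy.spatial.transform import Rotation as R
# args: x y z [yaw_y deg] targets chained, no turn between; prints tool shifts cm
o=ctrl.get_obs(); p=o["tool_pos"]; M=R.from_rotvec(o["tool_rot"]).as_matrix()
print("t",round(o["t"],2),"pos",p.round(4),"yaw_y",np.degrees(np.arctan2(M[1,1],M[0,1])).round(2),"tilt",np.degrees(np.arccos(-M[2,2])).round(2),"q",o["q"].round(2),"F",o["contact_force"].round(1),"open",round(o["opening"],4),"grip",round(o["grip_force"],1))
for a in sys.argv[1:]:
    w=np.array([float(c) for c in a.split(",")]); s=M.T@(w[:3]-p)*100
    print(a,"shift",s.round(2)); p=w[:3]
E
python3 go.py 0.5,-0.15,0.19 0.44,0.3057,0.19
```

```text
t 0.1 pos [ 0.2408 -0.576   0.1918] yaw_y -67.32 tilt 0.11 q [-1.29  0.05  1.61  0.    1.48 -0.12] F [ 0.3 -0.2  0.5] open 0.0853 grip 0.0
0.5,-0.15,0.19 shift [ 40.34 -29.32   0.24]
0.44,0.3057,0.19 shift [ 12.03 -44.36   0.09]
```

Call:
{"method": "send_rows", "body": {"rows": [[8.5, [4.0, -2.9, 0], 0], [8.5, [4.0, -2.9, 0], 0], [8.5, [4.0, -2.9, 0], 0], [8.5, [4.0, -2.9, 0], 0], [8.5, [4.0, -2.9, 0], 0], [8.5, [4.0, -2.9, 0], 0], [8.5, [4.0, -2.9, 0], 0], [8.5, [4.0, -2.9, 0], 0], [8.5, [4.0, -2.9, 0], 0], [8.5, [4.0, -2.9, 0], 0]], "newtons": 80}}

```text
t: 1.35
tool_pos: [0.4986, -0.1533, 0.1925]
tool_rot: [-3.08, -0.618, 0.001]
contact_force: [1.4, -0.8, 0.0]
opening: 0.0845
grip_force: 0.0
```

Call:
{"method": "send_rows", "body": {"rows": [[8.5, [1.2, -4.4, 0], 0], [8.5, [1.2, -4.4, 0], 0], [8.5, [1.2, -4.4, 0], 0], [8.5, [1.2, -4.4, 0], 0], [8.5, [1.2, -4.4, 0], 0], [8.5, [1.2, -4.4, 0], 0], [8.5, [1.2, -4.4, 0], 0], [8.5, [1.2, -4.4, 0], 0], [8.5, [0, 0, 0], -8], [8.5, [0, 0, 0], -7.6]]}}

```text
t: 2.6
tool_pos: [0.4505, 0.2076, 0.1923]
tool_rot: [-2.965, -1.039, 0.002]
contact_force: [-0.2, -0.3, -0.3]
opening: 0.085
grip_force: 0.0
```

```bash
python3 go.py 0.44,0.3057,0.12
```

```text
t 2.6 pos [0.4505 0.2076 0.1923] yaw_y -51.37 tilt 0.07 q [ 0.28 -0.26  1.91 -0.    1.5   1.18] F [-0.2 -0.3 -0.3] open 0.085 grip 0.0
0.44,0.3057,0.12 shift [ 5.32 -8.31  7.22]
```

Call:
{"method": "send_rows", "body": {"rows": [[8.5, [1.8, -2.8, 1.0], 0], [8.5, [1.8, -2.8, 2.0], 0], [8.5, [1.7, -2.7, 2.0], 0], [8.5, [0, 0, 2.0], 0], [8.5, [0, 0, 0], 0]]}}

```text
t: 3.22
tool_pos: [0.4396, 0.3037, 0.1202]
tool_rot: [2.967, 1.03, -0.008]
contact_force: [-0.2, -0.4, 0.5]
opening: 0.0851
grip_force: 0.0
```

```bash
python3 go.py 0.44,0.3057,0.005; python3 - <<'E'
from station import ctrl; import cv2
d=ctrl.get_image("wrist"); cv2.imwrite("pics/w1.png",d["frame"][:,:,::-1])
E
```

```text
t 3.23 pos [0.4396 0.3037 0.1202] yaw_y -51.72 tilt 0.3 q [ 0.47 -0.1   1.89 -0.    1.36  1.37] F [-0.2 -0.4  0.5] open 0.0851 grip 0.0
0.44,0.3057,0.005 shift [ 0.21 -0.13 11.52]
```

View pics/w1.png

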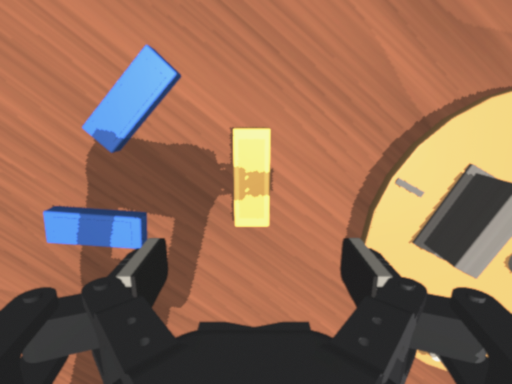

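The wrist view shows the gold bar upright at (251,178), parallel to the pads and midway between the fingers. The blue blocks are clear to the left. I'll descend and grip.

Call:
{"method": "send_rows", "body": {"rows": [[8.5, [0.2, -0.1, 3.0], 0], [8.5, [0, 0, 4.0], 0], [8.5, [0, 0, 2.5], 0], [8.5, [0, 0, 1.2], 0], [8.5, [0, 0, 0.8], 0], [8.5, [0, 0, 0], 0]]}}

```text
t: 4.03
tool_pos: [0.4428, 0.307, 0.0085]
tool_rot: [-2.968, -1.029, -0.001]
contact_force: [-0.2, 0.6, 0.3]
opening: 0.0849
grip_force: 0.0
```

Call:
{"method": "send_rows", "body": {"rows": [[3.0, [0, 0, 0], 0], [3.0, [0, 0, 0], 0], [3.0, [0, 0, 0], 0], [3.0, [0, 0, 0], 0], [3.0, [0, 0, 0], 0], [3.0, [0, 0, 0], 0]], "newtons": 80}}

```text
t: 4.78
tool_pos: [0.4422, 0.307, 0.0079]
tool_rot: [-2.968, -1.03, 0.0]
contact_force: [0.2, -0.3, 0.4]
opening: 0.0302
grip_force: 0.0
```

```bash
python3 go.py
```

```text
t 4.78 pos [0.4422 0.307  0.0079] yaw_y -51.72 tilt 0.0 q [0.47 0.04 1.96 0.   1.15 1.37] F [ 0.2 -0.3  0.4] open 0.0302 grip 0.0
```

The fingers met nothing (opening 30 mm, grip 0). I'll look before trying again.

```bash
python3 - <<'E'
from station import ctrl; import cv2
from h import *
d=ctrl.get_image("wrist"); s=ctrl.get_image("scene")
a=cv2.resize(d["frame"],(400,300)); b=cv2.resize(s["frame"][130:250,230:390],(400,300),interpolation=cv2.INTER_CUBIC)
cv2.imwrite("pics/w2.png",np.hstack([a,b])[:,:,::-1])
E
```

```text
(no output)
```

View pics/w2.png

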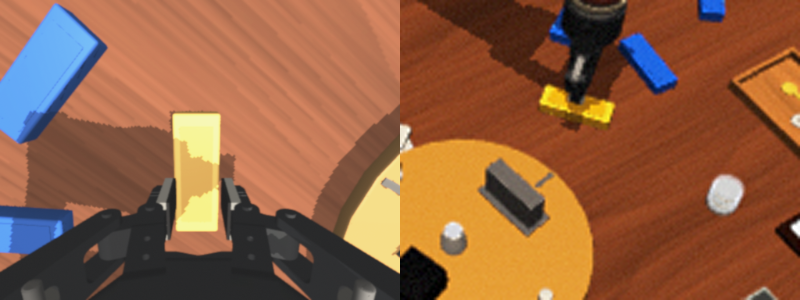

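```bash
python3 - <<'E'
from station import ctrl; from h import *
d=ctrl.get_image("wrist"); W=cloud(d)
t=ctrl.get_obs(); p=t["tool_pos"]; y=np.radians(-51.7); ey=np.array([np.cos(y),np.sin(y)]); ex=np.array([-np.sin(y),np.cos(y)])
print(t["opening"],t["grip_force"])
for r in (180,200,220,235,250,265,280,295):
    print(r,[(c,*( [ (1000*(W[r,c,:2]-p[:2])@ex).round().item(), (1000*(W[r,c,:2]-p[:2])@ey).round().item(), (1000*W[r,c,2]).round(1).item()])) for c in (205,212,220,228,252,276,284,292,300)])
E
```

```text
0.029928072804355457 0.0
180 [(205, 25.0, -33.0, 0.2), (212, 25.0, -28.0, -0.1), (220, 25.0, -23.0, 0.1), (228, 29.0, -16.0, 19.5), (252, 29.0, -2.0, 19.4), (276, 30.0, 12.0, 19.8), (284, 25.0, 19.0, -0.7), (292, 25.0, 24.0, 0.7), (300, 25.0, 30.0, -0.7)]
200 [(205, 11.0, -34.0, -1.8), (212, 11.0, -29.0, 0.3), (220, 11.0, -24.0, 0.4), (228, 17.0, -16.0, 19.6), (252, 18.0, -2.0, 20.9), (276, 17.0, 13.0, 20.3), (284, 11.0, 20.0, 0.4), (292, 11.0, 25.0, -0.9), (300, 11.0, 30.0, -0.0)]
220 [(205, -4.0, -35.0, -1.5), (212, -3.0, -30.0, 0.1), (220, -3.0, -24.0, -0.2), (228, 4.0, -17.0, 18.8), (252, 4.0, -2.0, 20.1), (276, 4.0, 13.0, 19.7), (284, -4.0, 20.0, -1.8), (292, -3.0, 26.0, -1.3), (300, -3.0, 31.0, -0.6)]
235 [(205, -14.0, -35.0, -0.3), (212, 11.0, -21.0, 58.6), (220, 11.0, -17.0, 59.3), (228, -6.0, -17.0, 19.8), (252, -6.0, -2.0, 19.6), (276, -6.0, 13.0, 19.7), (284, 10.0, 14.0, 55.5), (292, 11.0, 17.0, 59.3), (300, -15.0, 32.0, -1.2)]
250 [(205, 12.0, -22.0, 75.5), (212, 12.0, -18.0, 76.9), (220, 8.0, -16.0, 68.3), (228, -16.0, -17.0, 19.3), (252, -15.0, -2.0, 20.9), (276, -16.0, 13.0, 19.3), (284, 3.0, 14.0, 57.2), (292, 12.0, 15.0, 75.5), (300, 11.0, 19.0, 74.5)]
265 [(205, 13.0, -19.0, 90.0), (212, 9.0, -18.0, 83.5), (220, 2.0, -16.0, 71.8), (228, -26.0, -17.0, 19.7), (252, -27.0, -2.0, 19.4), (276, -26.0, 13.0, 19.9), (284, -4.0, 14.0, 59.5), (292, 9.0, 14.0, 84.2), (300, 12.0, 17.0, 89.7)]
280 [(205, 13.0, -18.0, 100.1), (212, 3.0, -18.0, 84.6), (220, -5.0, -16.0, 72.3), (228, -38.0, -18.0, 19.0), (252, -37.0, -2.0, 19.4), (276, -38.0, 14.0, 19.3), (284, -50.0, 21.0, -0.5), (292, 3.0, 14.0, 84.6), (300, 12.0, 15.0, 99.5)]
295 [(205, 18.0, -15.0, 116.2), (212, -3.0, -18.0, 86.2), (220, -62.0, -26.0, -0.3), (228, -50.0, -18.0, 17.9), (252, -49.0, -2.0, 19.3), (276, -48.0, 14.0, 19.9), (284, -63.0, 22.0, -0.8), (292, -5.0, 15.0, 83.7), (300, 17.0, 12.0, 115.9)]
```

```bash
python3 - <<'E'
from station import ctrl; from h import *
p=ctrl.get_obs()["tool_pos"]
for n in("scene","top"):
    d=ctrl.get_image(n); W=cloud(d)
    m=(np.hypot(W[...,0]-p[0],W[...,1]-p[1])<.03)&(W[...,2]>.026)
    v,u=np.where(m); i=np.argsort(W[m][:,2])[:14]
    print(n,m.sum()); print(np.c_[u[i],v[i],1000*W[m][i]].round(0).astype(int).tolist())
    if n=="scene":
        cv2.imwrite("pics/s3.png",cv2.resize(d["frame"][140:210,260:350,::-1],None,fx=8,fy=8,interpolation=cv2.INTER_CUBIC))
E
```

```text
scene 363
[[302, 171, 461, 295, 48], [305, 163, 440, 322, 51], [297, 169, 448, 283, 52], [300, 171, 460, 286, 52], [302, 170, 460, 294, 53], [306, 162, 440, 326, 55], [303, 170, 463, 296, 55], [301, 171, 463, 288, 55], [300, 170, 459, 286, 57], [297, 168, 448, 282, 58], [306, 161, 441, 324, 61], [303, 169, 464, 295, 62], [298, 169, 455, 280, 62], [301, 170, 464, 286, 62]]
top 410
[[202, 207, 443, 287, 48], [203, 206, 445, 283, 56], [176, 182, 468, 321, 349], [186, 201, 418, 293, 351], [175, 183, 465, 323, 351], [175, 184, 463, 323, 352], [180, 181, 471, 310, 352], [173, 184, 462, 328, 353], [176, 183, 465, 320, 353], [174, 184, 462, 325, 353], [181, 202, 415, 305, 354], [177, 182, 467, 318, 354], [187, 200, 420, 290, 354], [186, 200, 420, 292, 354]]
```

View pics/s3.png

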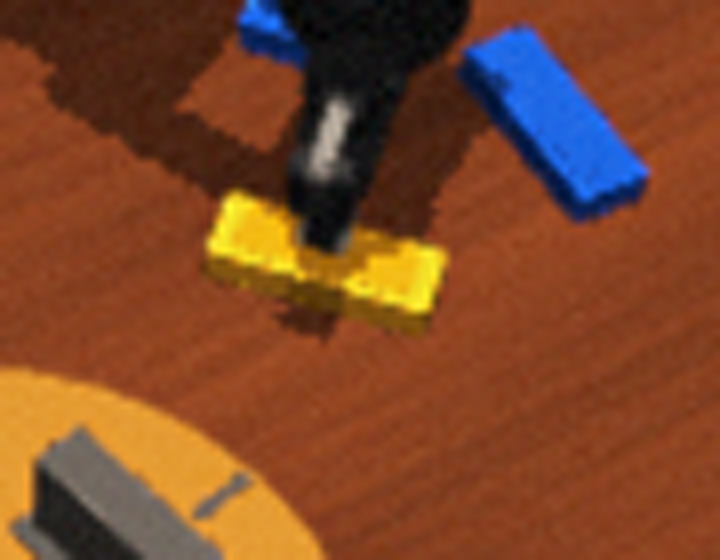

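Both cameras put the fingertips well above the bar, at about z = 50 mm, although the reported TCP z is 8 mm. The scene crop shows the tip over the bar at about (325,245). I'll measure that offset precisely.

```bash
cat > tip.py <<'E'
from station import ctrl; from h import *
from scipy.spatial.transform import Rotation as R
def tips():
    d=ctrl.get_image("wrist"); o=ctrl.get_obs(); W=cloud(d); M=R.from_rotvec(o["tool_rot"]).as_matrix()
    L=(W-o["tool_pos"])@M*1000   # tool frame mm
    for s in(-1,1):
        m=(abs(L[...,0])<20)&(L[...,1]*s>3)&(L[...,1]*s<60)&(L[...,2]<-15)&(L[...,2]>-110)&(W[...,2]>.026)&(d["range_z"]>0)
        Q=L[m]; z=np.sort(Q[:,2])[::-1]; k=Q[Q[:,2]>z[20]]
        print("side",s,m.sum(),"lowest tool z (mm)",z[[0,3,10,20,40]].round(1),"mean xy",k.mean(0).round(1),"x range",np.percentile(Q[Q[:,2]>z[0]-25][:,0],[2,98]).round(1))
    print("open",o["opening"],"pos",o["tool_pos"].round(4),"cam in tool",(M.T@(d["cam_to_world"][:3,3]-o["tool_pos"])*1000).round(1))
if __name__=="__main__": tips()
E
python3 tip.py; python3 -c "
from station import ctrl;print(getattr(ctrl,'grip_point_offset',None),[a for a in dir(ctrl) if a[0]!='_'])"
```

```text
side -1 8673 lowest tool z (mm) [-37.8 -39.1 -39.7 -41.2 -42.9] mean xy [  0.3 -16.  -39.5] x range [-8.8 12. ]
side 1 8645 lowest tool z (mm) [-37.7 -38.4 -40.1 -41.7 -42.9] mean xy [  0.3  14.  -39.5] x range [-8.8 12. ]
open 0.02973980108774915 pos [0.4422 0.3069 0.0079] cam in tool [  67.1   -1.  -180.5]
0.0187 ['MotionError', 'finish_job', 'get_image', 'get_obs', 'grip_point_offset']
```

Both views agree that the pad ends sit about 39 mm behind the reported TCP at this opening, while xy is right. I'll use the measured offset: open, go down about 38 mm in steps while watching force, then close.

Call:
{"method": "send_rows", "body": {"rows": [[8.5, [0, 0, 0], 0], [8.5, [0, 0, 0], 0], [8.5, [0, 0, 0], 0], [8.5, [0, 0, 0], 0], [8.5, [0, 0, 0], 0], [8.5, [-0.2, 0, 1.0], 0], [8.5, [0, 0, 1.0], 0], [8.5, [0, 0, 0.5], 0], [8.5, [0, 0, 0], 0]]}}

```text
t: 6.2
tool_pos: [0.44, 0.3054, -0.018]
tool_rot: [2.968, 1.03, -0.003]
contact_force: [-0.1, -0.4, -0.0]
opening: 0.0854
grip_force: 0.0
```

```bash
python3 tip.py; python3 go.py
```

```text
side -1 5363 lowest tool z (mm) [-49.7 -50.1 -50.8 -51.3 -52. ] mean xy [  0.7 -43.7 -50.7] x range [-10.1  11.6]
side 1 5944 lowest tool z (mm) [-49.8 -50.2 -51.  -51.4 -52.2] mean xy [ -0.2  41.5 -50.8] x range [-9.9 11.6]
open 0.08494234319565899 pos [ 0.4405  0.3056 -0.0175] cam in tool [  66.9   -1.  -179.9]
t 6.25 pos [ 0.4405  0.3056 -0.0175] yaw_y -51.72 tilt 0.04 q [0.47 0.07 1.97 0.   1.1  1.37] F [-0.4  0.2  0.3] open 0.0849 grip 0.0
```

Call:
{"method": "send_rows", "body": {"rows": [[8.5, [0, 0, 0.8], 0], [8.5, [0, 0, 0.6], 0], [8.5, [0, 0, 0.2], 0], [8.5, [0, 0, 0], 0], [3.0, [0, 0, 0], 0], [3.0, [0, 0, 0], 0], [3.0, [0, 0, 0], 0], [3.0, [0, 0, 0], 0], [3.0, [0, 0, 0], 0], [3.0, [0, 0, 0], 0]], "newtons": 80}}

```text
t: 7.5
tool_pos: [0.441, 0.3062, -0.0323]
tool_rot: [-2.967, -1.03, -0.001]
contact_force: [-1.8, 0.3, 5.4]
opening: 0.0339
grip_force: 83.0
```

```bash
python3 go.py
```

```text
t 7.5 pos [ 0.441   0.3062 -0.0323] yaw_y -51.73 tilt 0.06 q [0.47 0.1  1.97 0.   1.07 1.37] F [-1.8  0.3  5.4] open 0.0339 grip 83.0
```

Gripped at 83 N. Lifting, then turning.

Call:
{"method": "send_rows", "body": {"rows": [[3.0, [0, 0, -0.5], 0], [3.0, [0, 0, -2.0], 0], [3.0, [0, 0, -3.5], 0], [3.0, [0, 0, -3.5], 0], [3.0, [0, 0, -3.0], 0], [3.0, [0, 0, -1.5], 0], [3.0, [0, 0, 0], 7], [3.0, [0, 0, 0], 7], [3.0, [0, 0, 0], 7], [3.0, [0, 0, 0], 7.1]]}}

```text
t: 8.75
tool_pos: [0.4392, 0.3048, 0.1044]
tool_rot: [3.128, 0.272, -0.006]
contact_force: [-0.1, 0.1, -6.1]
opening: 0.0339
grip_force: 81.7
```

```bash
python3 go.py 0.539,0.1332,0.105; python3 - <<'E'
from station import ctrl; from h import *
o=ctrl.get_obs(); p=o["tool_pos"]
for n in("top","scene"):
    d=ctrl.get_image(n); W=cloud(d); h=cv2.cvtColor(d["frame"],cv2.COLOR_RGB2HSV)
    m=(np.hypot(W[...,0]-p[0],W[...,1]-p[1])<.08)&(abs(W[...,2]-p[2]-.05)<.012)&(h[...,0]>18)&(h[...,0]<36)&(h[...,1]>90)
    print(n,m.sum(),rect(W[m]),W[m].mean(0).round(4))
E
```

```text
t 8.75 pos [0.4392 0.3048 0.1044] yaw_y -80.06 tilt 0.25 q [ 0.47 -0.09  1.9  -0.    1.33  1.86] F [-0.1  0.1 -6.1] open 0.0339 grip 81.7
0.539,0.1332,0.105 shift [ 6.87 18.62 -0.06]
top 22 (array([410. , 284.8]), array([19.2,  8.4]), np.float32(10.8)) [0.41   0.2846 0.157 ]
scene 131 (array([441. , 303.2]), array([100.1,  37.7]), np.float32(10.5)) [0.4686 0.3059 0.1552]
```

Call:
{"method": "send_rows", "body": {"rows": [[3.0, [0.4, 1.2, 0], 0], [3.0, [0.9, 2.4, 0], 0], [3.0, [1.3, 3.5, 0], 0], [3.0, [1.4, 3.6, 0], 0], [3.0, [1.3, 3.6, 0], 0], [3.0, [1.0, 2.7, 0], 0], [3.0, [0.6, 1.6, 0], 0], [3.0, [0, 0, 0], 0]]}}

```text
t: 9.85
tool_pos: [0.5417, 0.1338, 0.1066]
tool_rot: [-3.129, -0.277, 0.001]
contact_force: [-0.3, 0.7, -6.9]
opening: 0.0339
grip_force: 81.7
```

```bash
python3 go.py 0.539,0.1332,0.060; python3 - <<'E'
from station import ctrl; from h import *
p=ctrl.get_obs()["tool_pos"]
d=ctrl.get_image("scene"); W=cloud(d); h=cv2.cvtColor(d["frame"],cv2.COLOR_RGB2HSV)
m=(np.hypot(W[...,0]-p[0],W[...,1]-p[1])<.08)&(abs(W[...,2]-p[2]-.05)<.012)&(h[...,0]>18)&(h[...,0]<36)&(h[...,1]>90)
print(m.sum(),rect(W[m]))
E
```

```text
t 9.85 pos [0.5417 0.1338 0.1066] yaw_y -79.89 tilt 0.03 q [ 0.11 -0.04  1.85  0.    1.33  1.5 ] F [-0.3  0.7 -6.9] open 0.0339 grip 81.7
0.539,0.1332,0.060 shift [-0.27  0.01  4.66]
174 (array([566.3, 136.3]), array([53.8, 36.5]), np.float32(13.1))
```

Call:
{"method": "send_rows", "body": {"rows": [[3.0, [-0.2, 0, 1.5], 0], [3.0, [0, 0, 2.0], 0], [3.0, [0, 0, 1.0], 0], [3.0, [0, 0, 0.4], 0], [3.0, [0, 0, 0], 0]]}}

```text
t: 10.52
tool_pos: [0.5394, 0.1346, 0.0576]
tool_rot: [-3.129, -0.279, 0.001]
contact_force: [0.5, 0.0, -6.3]
opening: 0.034
grip_force: 81.6
```

```bash
python3 go.py 0.539,0.1332,0.053
```

```text
t 10.53 pos [0.5394 0.1346 0.0576] yaw_y -79.81 tilt 0.02 q [0.11 0.01 1.89 0.   1.24 1.5 ] F [ 0.5  0.  -6.3] open 0.034 grip 81.6
0.539,0.1332,0.053 shift [-0.06  0.13  0.46]
```

Call:
{"method": "send_rows", "body": {"rows": [[3.0, [0, 0.1, 0.2], 0], [3.0, [0, 0, 0.1], 0], [3.0, [0, 0, 0.1], 0], [3.0, [0, 0, 0], 0]]}}

```text
t: 11.02
tool_pos: [0.5396, 0.1335, 0.0539]
tool_rot: [-3.129, -0.279, 0.0]
contact_force: [0.4, -0.1, -6.3]
opening: 0.0338
grip_force: 81.6
```

```bash
python3 go.py; python3 - <<'E'
from station import ctrl; import cv2
from h import *
d=ctrl.get_image("wrist"); s=ctrl.get_image("scene")
a=cv2.resize(d["frame"],(400,300)); b=cv2.resize(s["frame"][150:285,190:370],(400,300),interpolation=cv2.INTER_CUBIC)
cv2.imwrite("pics/w4.png",np.hstack([a,b])[:,:,::-1])
E
```

```text
t 11.03 pos [0.5396 0.1335 0.0539] yaw_y -79.83 tilt 0.0 q [0.11 0.02 1.89 0.   1.23 1.5 ] F [ 0.4 -0.1 -6.3] open 0.0338 grip 81.6
```

View pics/w4.png

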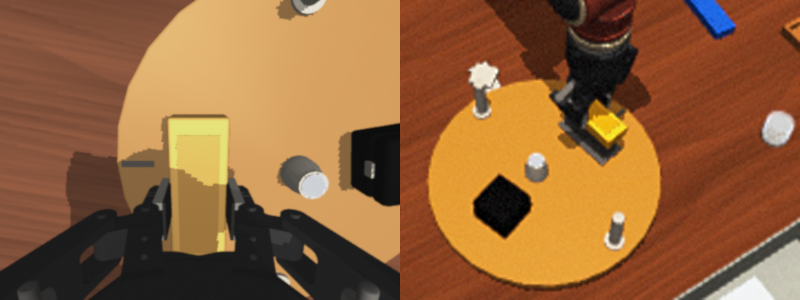

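The bar sits over the stand with its end at (200,118) in the wrist view, square to the line at (137,163), and it's about 1 mm up. Loupe and case are clear. I'll lower it to contact.

Call:
{"method": "send_rows", "body": {"rows": [[3.0, [0, 0, 0.1], 0], [3.0, [0, 0, 0], 0]]}}

```text
t: 11.38
tool_pos: [0.5396, 0.1335, 0.0528]
tool_rot: [-3.129, -0.279, 0.0]
contact_force: [0.4, -0.4, -6.1]
opening: 0.0335
grip_force: 81.6
```

Call:
{"method": "send_rows", "body": {"rows": [[3.0, [0, 0, 0.1], 0], [3.0, [0, 0, 0], 0]]}}

```text
t: 11.62
tool_pos: [0.5403, 0.1336, 0.0527]
tool_rot: [-3.129, -0.278, -0.002]
contact_force: [-0.7, 0.3, -2.4]
opening: 0.0338
grip_force: 82.0
```

Call:
{"method": "send_rows", "body": {"rows": [[3.4, [0, 0, 0.03], 0], [3.7, [0, 0, 0], 0], [4.2, [0, 0, 0], 0], [5.5, [0, 0, 0], 0], [7.0, [0, 0, 0], 0], [7.0, [0, 0, 0], 0], [7.0, [0, 0, 0], 0]], "newtons": 20}}

```text
t: 12.5
tool_pos: [0.5396, 0.1335, 0.0516]
tool_rot: [3.129, 0.279, -0.0]
contact_force: [-0.2, -0.7, 0.7]
opening: 0.07
grip_force: 0.0
```

```bash
python3 go.py 0.539,0.1332,0.15 0.687,0.0728,0.15
```

```text
t 12.5 pos [0.5396 0.1335 0.0516] yaw_y -79.82 tilt 0.0 q [ 0.11  0.02  1.89 -0.    1.23  1.5 ] F [-0.2 -0.7  0.7] open 0.07 grip 0.0
0.539,0.1332,0.15 shift [-0.07  0.02 -9.84]
0.687,0.0728,0.15 shift [13.5   8.56 -0.  ]
```

Released. Raising clear and checking the bar and the post from above.

Call:
{"method": "send_rows", "body": {"rows": [[7.0, [0, 0, -1.0], 0], [7.0, [0, 0, -2.5], 0], [7.0, [0, 0, -3.5], 0], [7.0, [0, 0, -2.8], 0], [7.0, [2.5, 1.5, 0], 0], [7.0, [3.5, 2.2, 0], 0], [7.0, [3.5, 2.2, 0], 0], [7.0, [2.7, 1.8, 0], 0], [7.0, [1.3, 0.8, 0], 0], [7.0, [0, 0, 0], 0]]}}

```text
t: 13.75
tool_pos: [0.6877, 0.0736, 0.1497]
tool_rot: [-3.129, -0.278, 0.0]
contact_force: [-0.3, -0.0, 0.4]
opening: 0.0698
grip_force: 0.0
```

```bash
cat > chk.py <<'E'
from station import ctrl; from h import *
C=np.array([.554,.0493])
for n in("top","scene","wrist"):
    d=ctrl.get_image(n); W=cloud(d); R=np.hypot(W[...,0]-C[0],W[...,1]-C[1]); h=cv2.cvtColor(d["frame"],cv2.COLOR_RGB2HSV)
    m=(W[...,2]>.099)&(W[...,2]<.11)&(R<.14)&(h[...,0]>18)&(h[...,0]<36)&(h[...,1]>80)
    if m.sum()>20: print(n,"bar",m.sum(),rect(W[m]),np.median(W[m][:,2]).round(4))
    m=(W[...,2]>.098)&(W[...,2]<.11)&(R>.12)&(R<.15)&(h[...,1]<80)
    k,l,s,c=cv2.connectedComponentsWithStats(m.astype(np.uint8))
    for i in range(1,k):
        if s[i,4]>8: q=np.median(W[l==i],0)-np.r_[C,0]; print(n," post?",s[i,4],(q[:2]+C).round(4),"r",np.hypot(*q[:2]).round(4),"ang",np.degrees(np.arctan2(q[1],q[0])).round(1))
    m=(W[...,2]>.081)&(W[...,2]<.091)&(R>.05)&(R<.11)&(h[...,2]<140)
    if m.sum()>20: print(n," stand?",m.sum(),rect(W[m]))
E
python3 chk.py; python3 go.py 0.687,0.0728,0.15
```

```text
top bar 191 (array([553.1, 139.3]), array([71. , 32.4]), np.float32(0.9)) 0.1053
top  stand? 28 (array([578. , -34.7]), array([26.4, 50.8]), np.float32(-0.2))
scene bar 166 (array([532.6, 130.8]), array([78.9, 36.1]), np.float32(10.3)) 0.1043
scene  post? 21 [0.4229 0.0258] r 0.1332 ang -169.9
scene  post? 26 [0.6883 0.0722] r 0.1362 ang 9.7
scene  stand? 23 (array([573.2,  48. ]), array([ 75.3, 168.1]), np.float32(-64.6))
wrist bar 226 (array([573.7, 126.4]), array([38. ,  7.9]), np.float32(10.1)) 0.1039
wrist  post? 295 [0.689  0.0757] r 0.1376 ang 11.1
wrist  stand? 75 (array([565.5, 121.1]), array([57. ,  1.1]), np.float32(11.1))
t 13.9 pos [0.6867 0.0744 0.1497] yaw_y -79.78 tilt 0.03 q [0.   0.23 1.49 0.   1.42 1.39] F [-0.  -0.2  0.4] open 0.0701 grip 0.0
0.687,0.0728,0.15 shift [ 0.    0.16 -0.03]
```

Bar flat at z = 0.104 and aligned at 10.3°. Post_a is right under the gripper, so I'll descend and pinch it.

Call:
{"method": "send_rows", "body": {"rows": [[7.0, [0, 0, 2.0], 0], [7.0, [0, 0, 3.5], 0], [7.0, [0, 0, 3.5], 0], [7.0, [0, 0, 2.5], 0], [7.0, [0, 0, 1.6], 0], [7.0, [0, 0, 0], 0]], "newtons": 40}}

```text
t: 14.65
tool_pos: [0.6857, 0.0739, 0.0164]
tool_rot: [-3.129, -0.279, 0.006]
contact_force: [0.3, -0.8, 0.6]
opening: 0.0697
grip_force: 0.0
```

Call:
{"method": "send_rows", "body": {"rows": [[4.0, [0, 0, 0], 0], [2.5, [0, 0, 0], 0], [2.0, [0, 0, 0], 0], [1.0, [0, 0, 0], 0], [0.5, [0, 0, 0], 0], [0.5, [0, 0, 0], 0], [0.5, [0, 0, 0], 0]]}}

```text
t: 15.52
tool_pos: [0.6882, 0.0737, 0.0197]
tool_rot: [3.129, 0.278, 0.002]
contact_force: [-1.7, 0.3, 6.0]
opening: 0.0144
grip_force: 39.3
```

```bash
python3 go.py; python3 chk.py | grep -E "scene|top"; python3 - <<'E'
from station import ctrl; from h import *
d=ctrl.get_image("wrist"); s=ctrl.get_image("scene")
a=cv2.resize(d["frame"],(400,300)); b=cv2.resize(s["frame"][150:285,190:370],(400,300),interpolation=cv2.INTER_CUBIC)
cv2.imwrite("pics/w5.png",np.hstack([a,b])[:,:,::-1])
E
```

```text
t 15.53 pos [0.6882 0.0737 0.0197] yaw_y -79.83 tilt 0.07 q [-0.    0.36  1.57  0.    1.22  1.39] F [-1.7  0.3  6. ] open 0.0144 grip 39.3
top bar 126 (array([569.3, 139.5]), array([44.4, 32.3]), np.float32(0.9)) 0.1056
top  stand? 39 (array([571.8, -29.9]), array([48.5, 41.9]), np.float32(13.0))
scene  post? 23 [0.4242 0.0267] r 0.1317 ang -170.1
```

View pics/w5.png

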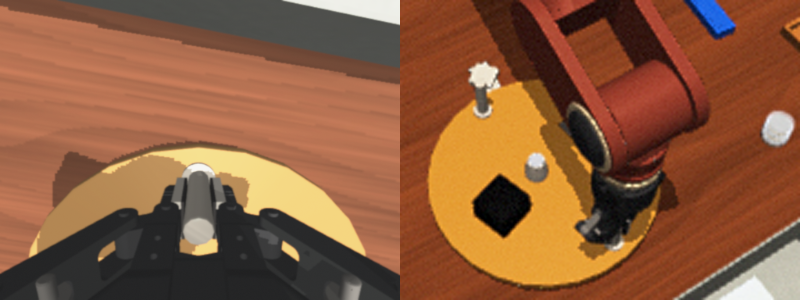

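Post_a is pinched in the pads, seen at (198,200) in the wrist view. I'll lead it around the axis in small arc rows, starting with 27°.

Call:
{"method": "send_rows", "body": {"rows": [[0.5, [0, -0.24, 0], -1], [0.5, [-0.01, -0.47, 0], -2], [0.5, [-0.02, -0.71, 0], -3], [0.5, [-0.02, -0.71, 0], -3], [0.5, [-0.02, -0.71, 0], -3], [0.5, [-0.02, -0.71, 0], -3], [0.5, [-0.02, -0.71, 0], -3], [0.5, [-0.02, -0.71, 0], -3], [0.5, [-0.02, -0.71, 0], -3], [0.5, [-0.02, -0.71, 0], -3]]}}

```text
t: 17.02
tool_pos: [0.6632, 0.1321, 0.0198]
tool_rot: [2.977, 1.004, 0.005]
contact_force: [1.0, 0.1, 3.0]
opening: 0.015
grip_force: 39.4
```

```bash
cat > arc.py <<'E'
from station import ctrl; import numpy as np
o=ctrl.get_obs(); v=o["tool_pos"][:2]-[.554,.0493]; print("r",np.hypot(*v).round(4),"post ang",np.degrees(np.arctan2(v[1],v[0])).round(2),"torque",o["wrist_torque"].round(1))
E
python3 arc.py; python3 go.py
```

```text
r 0.137 post ang 37.17 torque [ 0.1 -0.   0. ]
t 17.02 pos [0.6632 0.1321 0.0198] yaw_y -52.73 tilt 0.17 q [0.09 0.32 1.61 0.   1.21 1.01] F [1.  0.1 3. ] open 0.015 grip 39.4
```

Call:
{"method": "send_rows", "body": {"rows": [[0.5, [-0.02, -0.71, 0], -3], [0.5, [-0.02, -0.71, 0], -3], [0.5, [-0.02, -0.71, 0], -3], [0.5, [-0.02, -0.71, 0], -3], [0.5, [-0.02, -0.71, 0], -3], [0.5, [-0.02, -0.71, 0], -3], [0.5, [-0.02, -0.71, 0], -3], [0.5, [-0.02, -0.71, 0], -3], [0.5, [-0.02, -0.71, 0], -3], [0.5, [-0.02, -0.71, 0], -3]]}}

```text
t: 18.27
tool_pos: [0.6076, 0.1756, 0.0197]
tool_rot: [2.615, 1.74, 0.005]
contact_force: [2.1, 1.9, 3.5]
opening: 0.0146
grip_force: 39.4
```

Call:
{"method": "send_rows", "body": {"rows": [[0.5, [-0.02, -0.71, 0], -3], [0.5, [-0.02, -0.71, 0], -3], [0.5, [-0.02, -0.71, 0], -3], [0.5, [-0.02, -0.71, 0], -3], [0.5, [-0.01, -0.47, 0], -2], [0.5, [-0.01, -0.47, 0], -2], [0.5, [0, -0.24, 0], -1], [0.5, [0, 0, 0], 0], [0.5, [0, 0, 0], 0], [0.5, [0, 0, 0], 0]]}}

```text
t: 19.52
tool_pos: [0.5685, 0.1855, 0.0197]
tool_rot: [-2.331, -2.106, -0.005]
contact_force: [0.7, 5.0, 5.5]
opening: 0.0152
grip_force: 39.6
```

```bash
python3 arc.py; python3 go.py; python3 chk.py; python3 - <<'E'
from station import ctrl; from h import *
s=ctrl.get_image("top"); q=ctrl.get_image("scene")
b=[cv2.resize(s["frame"][130:250,195:345],(400,320),interpolation=cv2.INTER_CUBIC),cv2.resize(q["frame"][150:285,190:359],(400,320),interpolation=cv2.INTER_CUBIC)]
cv2.imwrite("pics/w6.png",np.hstack(b)[:,:,::-1])
E
```

```text
r 0.137 post ang 83.91 torque [ 0.7  0.1 -0. ]
t 19.52 pos [0.5685 0.1855 0.0197] yaw_y -5.8 tilt 0.17 q [0.19 0.15 1.81 0.   1.18 0.29] F [0.7 5.  5.5] open 0.0152 grip 39.6
top bar 299 (array([469.6,  57.7]), array([97.4, 36.9]), np.float32(84.5)) 0.1049
top  post? 19 [ 0.5389 -0.0838] r 0.134 ang -96.5
top  stand? 40 (array([632.4,  50. ]), array([48.1, 43.3]), np.float32(0.5))
scene bar 347 (array([471.4,  59.2]), array([99.5, 37.5]), np.float32(85.0)) 0.1041
scene  post? 16 [0.5849 0.1756] r 0.13 ang 76.3
scene  post? 25 [ 0.5421 -0.0844] r 0.1342 ang -95.1
scene  stand? 29 (array([560.7,  42.8]), array([ 96.6, 156.3]), np.float32(-10.0))
wrist  post? 10 [0.5597 0.199 ] r 0.1498 ang 87.8
wrist  post? 167 [0.5589 0.188 ] r 0.1388 ang 88.0
wrist  post? 1403 [0.5685 0.1886] r 0.1401 ang 84.1
wrist  post? 138 [0.5777 0.1862] r 0.1389 ang 80.2
wrist  post? 9 [0.5806 0.1967] r 0.1498 ang 79.8
wrist  post? 206 [0.5946 0.1908] r 0.1472 ang 74.0
wrist  post? 214 [0.5431 0.196 ] r 0.1471 ang 94.2
wrist  post? 10 [0.6069 0.1747] r 0.1361 ang 67.1
wrist  post? 11 [0.528  0.1827] r 0.1359 ang 101.0
```

View pics/w6.png

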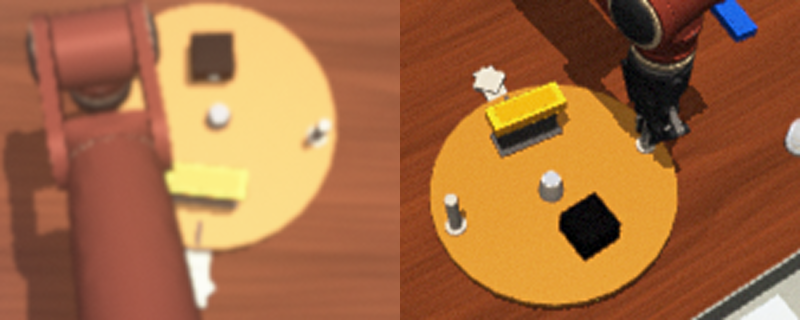

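The bar lies centred on the stand: measured (0.4696, 0.0577), expected (0.4695, 0.058). The rim line at (198,232) runs onto the pointer at (202,265), about 1° short. One last small step, settle, then hand in.

Call:
{"method": "send_rows", "body": {"rows": [[0.5, [0, -0.24, 0], -1], [0.5, [0, 0, 0], 0], [0.5, [0, 0, 0], 0], [0.5, [0, 0, 0], 0], [0.5, [0, 0, 0], 0], [0.5, [0, 0, 0], 0]]}}

```text
t: 20.52
tool_pos: [0.5661, 0.1857, 0.0197]
tool_rot: [-2.312, -2.126, -0.005]
contact_force: [0.2, 4.3, 6.3]
opening: 0.0151
grip_force: 39.6
```

```bash
python3 arc.py; python3 chk.py | grep -E "bar|top  post"; python3 - <<'E'
from station import ctrl
o=ctrl.get_obs(); print(o["t"],o["grip_force"],o["dq"].round(3)); print(ctrl.finish_job())
E
```

```text
r 0.137 post ang 84.92 torque [0.7 0.1 0. ]
top bar 309 (array([469.5,  56.9]), array([98.3, 36.3]), np.float32(85.0)) 0.1051
top  post? 19 [ 0.5421 -0.0841] r 0.1339 ang -95.1
scene bar 344 (array([471.5,  57.7]), array([99.4, 37.8]), np.float32(84.5)) 0.1042
20.675 39.63959455490112 [ 0.    -0.001 -0.    -0.     0.     0.   ]
the job is handed in; nothing more can be done
None
```

The job is handed in (the call returned no verdict): at the last check the long bar lay flat and centred on the stand, the stand was within about 1° of the pointer, and the gripper held post_a at about 40 N with the arm at rest.

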